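# Fit the splined yoke on the gearbox shaft

## Robot

A 6-joint arm with a two-finger parallel gripper is mounted at the origin on a cart in front of the work surface, level with it; the furniture and walls round the work are solid. World frame = base frame: x ahead of the robot, y to its left, z up, the work surface at z = 0. Lengths are in mm, angles in degrees, forces in N, time in s.
With the tool pointing down it reaches from about 300 to 850 mm from the base axis. Payload 4.2 kg.
Tool frame: the origin (TCP) lies at the very end of the fingers, on their centre line; the grasp point (between the pads) lies 19 mm behind it; x points along the fingers, z is the direction in which the jaws open and shut, and the axes are right-handed (so a half turn about x gives the same grasp; the last joint's range is limited). The gripper opens to 91 mm and grips with 3 to 60 N. Pads are 32 mm wide; open, the fingers measure 118 mm over their backs; the gripper's body (76 mm by 178 mm) begins 60 mm behind the grasp point.
Start: joints at [-78.495, 18.312, 89.639, -0, 72.044, -1.146], TCP at [125.933, -561.059, 184.876] pointing down, gripper open.
Joint ranges: [-177.97, 177.97], [-48.28, 115.42], [12.27, 149.76], [-77.06, 257.06], [2.81, 150.46], [-146.56, 146.56]. Speed limits (degrees/s): [147.25, 147.25, 180, 180, 180, 180].

## Interface

Orientations are given as [roll, pitch, yaw] about the fixed x, y, z axes, in that order (R = Rz(yaw) Ry(pitch) Rx(roll)).
In Python, from workcell import state, grab_frame, camera_info, env, search_frame, place_of gives the robot as it stands.
- The arm moves only by the tool drive_tool, never from a script. Its argument "plan" is a list of rows, each a list of 7 numbers: the turn, a rotation vector about the world's x, y, z in degrees, then the shift along the world's x, y, z in mm, then the finger opening in mm, from 0 to 91.2. In form: [[wx, wy, wz, dx, dy, dz, jaw], ...]. A call has 1 to 10 rows; each row is the pose to reach, as a shift and turn from the pose measured when the call began; what a row does not reach only later rows make up. A row lasts 1/8 s, in which the tool goes at most 62.5 mm and 10.7 degrees, less where a joint would pass 70% of its speed; a pose out of reach is approached as far as the arm can. A call with a gripper value outside its range is refused whole. The fingers move at their own pace and stop on an object; "grip_force" is the grip in N (left out, the last holds). Time passes only in rows, so rows that repeat a pose let the fingers close. It gives the time, the measured TCP pose, the force and the opening at its end, in the units of the state.
- state(): the state, without advancing time (a new reading comes with each control period).
- grab_frame(name): name is "scene" or "side" or "wrist"; returns the picture (384x512x3 uint8, red, green, blue); there is no depth.
- camera_info(name): a dict with "intrinsics" (3x3 intrinsics, pixels), "k1" (the pictures are not rectified: a ray, as slopes to the right and down, at radius r is drawn at 1 + k1 r^2 times it, then the intrinsics apply), "origin" and "orientation" of the camera in the world; the wrist camera has in their place "hand_eye" (4x4, takes a point from camera to tool coordinates, whose origin is the TCP and whose axes are the tool frame's). Camera axes: x right, y down, z forward; pixel columns grow to the right and rows downward; lengths in mm; the calibration is good to about 2 mm. A picture is of the moment at which its call begins: read the wrist's pose just before it. camera_info takes no time and is no camera call.
- env.job_done(): hands the job in, once; it reports no verdict.
Trained networks look in the newest picture that a camera, given by its name, has taken for a name from the list of things; names that differ only in an ending like _2 or _b are one class to them, and where a whole thing is asked for, a point or a joint stands for the part that bears it (a point fixed in the world has none). Each returns a list of dicts, best first, with "p" (0 to 1); they miss things now and then, are a little off and sometimes report something else, mostly with a low value. They report only what shows in the picture. A call takes as long as a camera call. They do not tell look-alikes from the thing itself.
- search_frame(camera, label): "rect" ([left, top, right, bottom] as shares, 0 to 1, of the picture: columns of its width, rows of its height, round what is visible of it).
- place_of(camera, label): "location" ([column, row] as shares, 0 to 1, of the picture: columns of its width, rows of its height: a listed point, or the origin of a listed thing).
The state is a dict: "time_s": time; "qpos": joint angles; "qvel": joint speeds; "effort": joint torques, N m; "ee_pos": TCP position; "ee_rot": TCP orientation; "force": force on the tool from outside, world axes, zero at the start; "torque": the same for the moment, N m; "gripper_width": finger opening in mm.
Only numpy, scipy, OpenCV 4.12 (cv2) and the standard library are available. Lean on these libraries where they do the work, as an engineer would, in place of code of your own. Each camera call takes 0.05 s, during which the arm holds its last target. There are 200 camera calls.

## Task

Fit the drive yoke onto the gearbox's upright splined shaft: feel for the splines with light pressure while rocking it until the teeth mesh (never forcing it with more than about 40 N), then push it fully home onto the collar. Then turn yoke and shaft together until its two ears stand in line with the two big hexagon bolts on the gearbox, and let go, leaving the small parts lying round about where they are.

Things in the scene. Friction and masses are not known exactly. Their poses are not given: they have to be found in the camera images.
- gearbox: Small cast aluminium gearbox fixed to the worktop, 84 x 110 mm footprint (x by y), a steel shaft standing upright at its centre. Origin: centre of its underside; z up along the shaft. The shaft turns stiffly about z (0.3 N m friction, so light rubbing does not turn it; free for over 60 degrees either way). The angle at which its splines stand is not measured and differs each time.
- shaft_seat (a point): Centre of the top face of the shaft's collar (40 mm diameter), on which the yoke's hub must come to rest, 55 mm above the gearbox's origin; axes as the gearbox's.
- spline_top (a point): On the shaft's axis at the upper ends of its splines, 26 mm above the seat. Six straight splines, 60 degrees apart, each 6 mm wide, 30 mm diameter over them, 22 mm between them, run from the seat up to here. Axes as the gearbox's, not turning with the shaft.
- shaft_tip (a point): Centre of the top of the shaft, 42 mm above the seat. Above the splines the shaft is a plain round pilot nose, 22 mm diameter, tapering over its last 6 mm to 12 mm diameter. Axes as the gearbox's.
- bolt (a point): Top of one of the two big hexagon bolts, on the gearbox's +y axis, 44 mm from the shaft's axis, 46 mm above the gearbox's origin. The other stands opposite, on the -y axis.
- yoke: Loose dark steel drive yoke, about 0.35 kg, standing upright on its hub. Origin: centre of the hub's underside; z up along the bore. Hub 44 mm diameter, 36 mm high, with a flange of 54 mm diameter from 26 to 36 mm height. Two upright ears stand on it on the +y and -y sides.
- yoke_bore (a point): On the bore's axis at the lower ends of its teeth, 6 mm above the underside. Six inward teeth 5 mm wide, at 30, 90, 150.. degrees from the yoke's x axis, run from here up to 36 mm height; 24 mm diameter between opposite teeth, 33 mm elsewhere and below. Teeth meet spline ends with the underside 20 mm above the seat; meshed, it slides down those 20 mm, with 0.1 rad turning play each way.
- yoke_ears (a point): Midway between the cross holes of the two ears, on the bore's axis, 62 mm above the underside; axes as the yoke's. Ears 30 mm wide along x, 9 mm thick, outer flat faces 50 mm apart along y, rounded tops at 77 mm height, 14 mm cross holes at 62 mm. They can be gripped here from above, across the outer faces (along y).
- hex_sleeve: Loose hexagon spacer sleeve, 30 x 35 x 42 mm, standing on end; a bystander. Origin: centre of its underside.
- bearing: Loose ball bearing lying flat, 52 mm diameter, 15 mm high; a bystander. Origin: centre of its underside.
- bush: Loose bronze bush, 30 mm diameter, 22 mm high; a bystander. Origin: centre of its underside.
- post_right (a point): Axis, at worktop height, of the rack's fixed right corner post: steel, about 50 x 70 mm, over 1 m high. A second upright, 56 mm wide along y, stands 480 mm to its left (+y) and 20 mm farther in x. The arm starts to the right of the corner post and must fold back past it on the robot's side; it then reaches in between the two.
There are look-alikes about, which are no part of the job. Of the things shaped like the yoke, the steel one is meant.

How it is judged:
By the outcome, as a careful person would: the job done as asked, in the order asked, and still so for the second after the job is handed in, with the robot touching nothing.
It also fails if it takes over 64 s, if anything falls off the work surface, if the arm or the gripper's body presses on something with over 40 N, if the wrist force passes 120 N, or if a joint passes its speed limit or range.

## Working session

There is one attempt and no reset: what is moved stays moved. The work goes in short steps, Python scripts to look and compute and a tool call to move; the robot and the scene stay as the last step left them, time stands still between calls to the robot, and variables do not carry over. Pictures are saved under pics/ and viewed, about 8 in all and at most 12, crops included, and the job is handed in when it is done.

Besides the shell and the picture viewer there is one more tool, called after "Request:" in YAML: its name, and indented under it one key for each argument. drive_tool: Moves the arm, as the interface text tells. Its arguments: {"type":"object","properties":{"plan":{"type":"array"},"grip_force":{"type":"number"}},"required":["plan"]}

```bash
ls; mkdir -p pics
cat > h.py <<'E'
import numpy as np, cv2
from scipy.spatial.transform import Rotation as Ro
from workcell import state, grab_frame, camera_info, env, search_frame, place_of
def grab(cam,fn=None):
    s=state(); im=grab_frame(cam)
    if fn: cv2.imwrite('pics/'+fn,im[:,:,::-1])
    return s,im
def pose(cam,s=None):
    c=camera_info(cam); K=np.array(c['intrinsics']); k1=c['k1']
    if cam=='wrist':
        T=np.array(c['hand_eye']); R=Ro.from_euler('xyz',s['ee_rot'],degrees=True).as_matrix()
        return K,k1,R@T[:3,:3],R@T[:3,3]+np.array(s['ee_pos'])
    return K,k1,ori(c['orientation']),np.array(c['origin'])
def ori(o):
    o=np.array(o); return o if o.shape==(3,3) else Ro.from_euler('xyz',o,degrees=True).as_matrix()
def ray(cam,uv,s=None,share=True):
    K,k1,R,t=pose(cam,s); uv=np.array(uv,float)
    if share: uv=uv*[512,384]
    p=cv2.undistortPoints(uv.reshape(1,1,2),K,np.array([k1,0,0,0.])).ravel()
    return t,R@np.array([p[0],p[1],1])
def atz(cam,uv,z,s=None,share=True):
    t,d=ray(cam,uv,s,share); return t+d*(z-t[2])/d[2]
def proj(cam,P,s=None):
    K,k1,R,t=pose(cam,s)
    return cv2.projectPoints(np.array(P,float).reshape(-1,1,3),R.T,-R.T@t,K,np.array([k1,0,0,0.]))[0].reshape(-1,2)
E
python3 - <<'E'
from h import *
print(state()); 
for c in ('scene','side','wrist'): print(c,camera_info(c))
Z=dict(yoke=0,yoke_ears=62,gearbox=0,shaft_tip=97,shaft_seat=55,bolt=46,post_right=0,hex_sleeve=0,bearing=0,bush=0)
ims=[]
for c in ('scene','side'):
    s,im=grab(c); ims.append(im)
    for l,z in Z.items():
        print(c,l,[(round(d['p'],2),np.round(np.array(d['location'])*[512,384]).tolist(),np.round(atz(c,d['location'],z)).tolist()) for d in place_of(c,l)])
cv2.imwrite('pics/a.png',ims[0][:,:,::-1]);cv2.imwrite('pics/b.png',ims[1][:,:,::-1])
E
```

```text
pics
{'time_s': 0.0, 'qpos': array([-7.84965438e+01,  1.83503402e+01,  8.97052261e+01, -2.96104846e-04,
        7.20417812e+01, -1.14674320e+00]), 'qvel': array([-0.107564  ,  0.04348466, -0.03981245, -0.02137609,  0.05867601,
        0.02644434]), 'effort': array([ 1.27646628e-03, -4.12462771e+01, -2.31977391e+01,  7.28445989e-02,
        4.56327503e-02, -1.18694475e-04]), 'ee_pos': array([ 125.808067  , -560.51932503,  184.04133842]), 'ee_rot': array([179.01895251,  89.90265202, 101.66924346]), 'force': array([-0.15666652,  0.03020353, -0.35380303]), 'torque': array([-0.08198787,  0.00473083,  0.03998601]), 'gripper_width': 91.57351489756286}
scene {'intrinsics': array([[363.14422393,   0.        , 253.59183832],
       [  0.        , 363.14422393, 193.0348658 ],
       [  0.        ,   0.        ,   1.        ]]), 'k1': -0.04156081657109355, 'origin': array([762.65222603, 457.638428  , 688.82233428]), 'orientation': array([-133.74982127,   -0.60899999,  158.61247309])}
side {'intrinsics': array([[417.19877193,   0.        , 256.83672238],
       [  0.        , 417.19877193, 193.32
[... 1622 characters left out ...]
0, 205.0], [739.0, -187.0, 62.0]), (0.7, [295.0, 198.0], [625.0, -153.0, 62.0])]
side gearbox [(0.57, [254.0, 182.0], [505.0, -1.0, 0.0])]
side shaft_tip [(0.64, [300.0, 195.0], [633.0, -183.0, 97.0]), (0.62, [253.0, 159.0], [505.0, -8.0, 97.0]), (0.61, [257.0, 184.0], [515.0, -130.0, 97.0]), (0.31, [254.0, 163.0], [507.0, -28.0, 97.0])]
side shaft_seat [(0.75, [255.0, 173.0], [510.0, -23.0, 55.0])]
side bolt [(0.66, [258.0, 167.0], [521.0, 20.0, 46.0]), (0.56, [216.0, 166.0], [384.0, 30.0, 46.0])]
side post_right []
side hex_sleeve [(0.48, [213.0, 236.0], [389.0, -236.0, -0.0])]
side bearing [(0.65, [209.0, 185.0], [360.0, -8.0, 0.0])]
side bush [(0.63, [216.0, 163.0], [377.0, 107.0, 0.0])]
```

Run:
```python
import cv2
a=cv2.imread('pics/a.png');b=cv2.imread('pics/b.png')
cv2.imwrite('pics/a2.png',cv2.resize(a,(800,600),interpolation=cv2.INTER_CUBIC))
cv2.imwrite('pics/b2.png',cv2.resize(b[100:300,150:417],(800,600),interpolation=cv2.INTER_CUBIC))
```

```text
(no output)
```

View pics/a2.png

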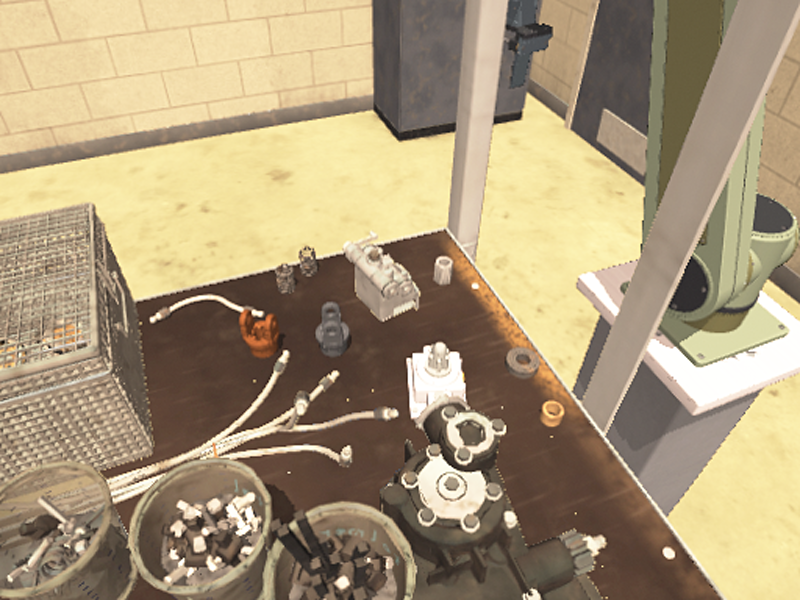

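View pics/b2.png

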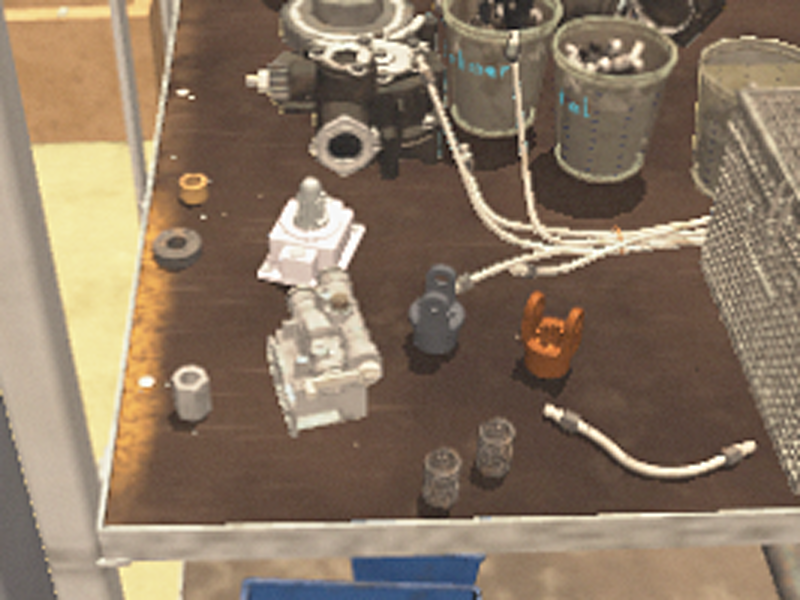

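Run:
```python
from h import *
def tri(a,b):
    A=0;B=0
    for c,uv in(('scene',a),('side',b)):
        t,d=ray(c,uv,None,False); d/=np.linalg.norm(d); M=np.eye(3)-np.outer(d,d); A=A+M; B=B+M@t
    p=np.linalg.solve(A,B)
    return np.round(p),np.round(proj('scene',p)-a,1),np.round(proj('side',p)-b,1)
print('yoke',tri((215,222),(297,215)));print('ears',tri((212,203),(295,198)))
print('tip',tri((279,220),(253,159)));
print('seat',tri((278,222),(255,173)))
f=.64
for n,uv in dict(pl=(447*f,234*f),pm=(470*f,258*f),pr=(478*f,250*f),left_post=(595*f,430*f),l2=(575*f,400*f)).items():print(n,np.round(atz('scene',uv,0,None,False)))
for uv in ((183,275),(186,287),(205,100)): print('side',np.round(atz('side',uv,0,None,False)))
for P in ((250,-290,0),(300,-290,0),(300,-290,500)): print(P,proj('scene',P),proj('side',P))
```

```text
yoke (array([ 627., -152.,   -6.]), array([[-2. ,  0.3]]), array([[-1.7, -0.2]]))
ears (array([ 624., -153.,   61.]), array([[ 0.2, -0. ]]), array([[0.2, 0. ]]))
tip (array([508., -14., 100.]), array([[ 1.4, -0.5]]), array([[1. , 0.3]]))
seat (array([506., -36.,  66.]), array([[-1.7,  0.5]]), array([[-1.3, -0.4]]))
pl [ 326. -357.    0.]
pm [ 317. -272.    0.]
pr [ 291. -289.    0.]
left_post [324. 139.   0.]
l2 [321.  84.   0.]
side [ 319. -373.   -0.]
side [ 331. -412.    0.]
side [301. 568.   0.]
(250, -290, 0) [[317.72137062 156.79020209]] [[161.21360649 251.14687871]]
(300, -290, 0) [[303.22571982 160.3556718 ]] [[179.41087307 250.80548018]]
(300, -290, 500) [[327.25512015 -24.21207841]] [[144.50608583  79.23738262]]
```

Run:
```python
from h import *
s,im=grab('wrist','w0.png'); print(Ro.from_euler('xyz',s['ee_rot'],degrees=True).as_matrix().round(2))
K,k,R,t=pose('wrist',s); print(t.round(),R.round(2))
P=[(x,y,z) for x in(275,325) for y in(-275,-345) for z in(0,300,600)]
print(np.c_[P,proj('wrist',P,s).round()])
cv2.imwrite('pics/w0.png',cv2.resize(im[:,:,::-1],(640,480)))
```

```text
[[ 0.    0.98  0.22]
 [-0.    0.22 -0.98]
 [-1.    0.    0.  ]]
[ 199. -545.  385.] [[ 0.22 -0.94 -0.26]
 [-0.98 -0.21 -0.06]
 [-0.    0.26 -0.96]]
[[ 275. -275.    0.   57.    7.]
 [ 275. -275.  300.  -34.   15.]
 [ 275. -275.  600.  523.  268.]
 [ 275. -345.    0.  111.   19.]
 [ 275. -345.  300. -315. -242.]
 [ 275. -345.  600.  454.  254.]
 [ 325. -275.    0.   59.  -38.]
 [ 325. -275.  300. 1654. 1365.]
 [ 325. -275.  600.  499.  313.]
 [ 325. -345.    0.  116.  -25.]
 [ 325. -345.  300.  131.   57.]
 [ 325. -345.  600.  432.  301.]]
```

View pics/w0.png

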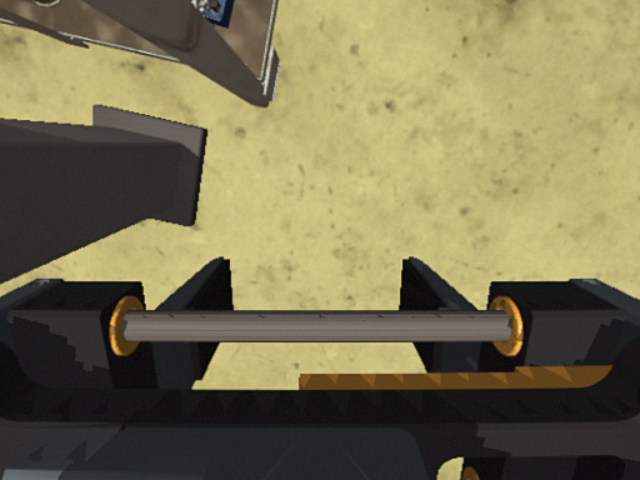

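Request:
drive_tool:
  plan:
    - [0,0,10,0,10,10,91]
    - [0,0,20,-2,30,20,91]
    - [0,0,30,-8,60,30,91]
    - [0,0,40,-15,95,40,91]
    - [0,0,50,-23,130,50,91]
    - [0,0,60,-32,165,60,91]
    - [0,0,70,-41,200,60,91]
    - [0,0,80,-50,235,60,91]
    - [0,0,90,-57,260,60,91]
    - [0,0,90,-57,260,60,91]

```text
time_s: 2.4
ee_pos: [68.7, -300.0, 245.2]
ee_rot: [-86.4, 89.9, -73.8]
force: [0.6, 0.1, 0.0]
gripper_width: 91.0
```

Request:
drive_tool:
  plan:
    - [0,0,6.5,34,10,0,91]
    - [0,0,13,66,23,0,91]
    - [0,0,19.5,97,40,0,91]
    - [0,0,26,125,61,0,91]
    - [0,0,32.5,151,84,0,91]
    - [0,0,39,174,110,0,91]
    - [0,0,45.5,194,139,0,91]
    - [0,0,52,210,170,0,91]
    - [0,0,58.5,223,202,0,91]
    - [0,0,65,232,236,0,91]

```text
time_s: 3.65
ee_pos: [302.5, -63.2, 245.3]
ee_rot: [-86.7, 89.9, -9.1]
force: [0.8, -1.0, -0.2]
gripper_width: 91.2
```

Run:
```python
from h import *
s=state(); print(s['time_s'],s['ee_pos'].round(),s['ee_rot'].round(1),s['qpos'].round(1),s['force'])
def tri(a,b):
    A=0;B=0
    for c,uv in(('scene',a),('side',b)):
        t,d=ray(c,uv,None,False); d/=np.linalg.norm(d); M=np.eye(3)-np.outer(d,d); A=A+M; B=B+M@t
    p=np.linalg.solve(A,B)
    return np.round(p),np.round(proj('scene',p)-a,1),np.round(proj('side',p)-b,1)
print(tri((301,275),(265,148)),tri((288,310),(267,107)))
print('bolt',tri((278,250),(258,167)))
```

```text
3.65 [302. -63. 245.] [-86.7  89.9  -9.1] [-13.9  -9.1 111.6   0.   77.4 -91.6] [ 0.76493953 -0.98468415 -0.17540679]
(array([531., 108.,  63.]), array([[-7.1,  2. ]]), array([[-4.2, -1.4]])) (array([577., 210., 149.]), array([[12.7, -4. ]]), array([[6.2, 1.6]]))
bolt (array([523.,  21.,  43.]), array([[ 1.3, -0.4]]), array([[0.9, 0.2]]))
```

Request:
drive_tool:
  plan:
    - [0,0,0,30,-8,0,91]
    - [0,0,0,80,-23,0,91]
    - [0,0,0,130,-38,0,91]
    - [0,0,0,180,-53,-5,91]
    - [0,0,0,230,-67,-10,91]
    - [0,0,0,270,-79,-15,91]
    - [0,0,0,293,-87,-20,91]
    - [0,0,0,293,-87,-20,91]

```text
time_s: 4.65
ee_pos: [597.2, -150.7, 223.1]
ee_rot: [-61.1, 90.0, 16.4]
force: [0.1, 0.1, -0.7]
gripper_width: 91.0
```

Run:
```python
from h import *
s,im=grab('wrist'); print(s['time_s'],s['ee_pos'].round(1),s['force'].round(1)); print(Ro.from_euler('xyz',s['ee_rot'],degrees=True).as_matrix().round(3))
for l,z in dict(yoke=0,yoke_ears=62,yoke_bore=6,shaft_tip=97,shaft_seat=55,bolt=46,spline_top=81,gearbox=0).items():
    print(l,[(round(d['p'],2),np.round(np.array(d['location'])*[512,384]).tolist(),np.round(atz('wrist',d['location'],z,s)).tolist()) for d in place_of('wrist',l)])
cv2.imwrite('pics/w1.png',cv2.resize(im[:,:,::-1],(800,600),interpolation=cv2.INTER_CUBIC))
```

```text
4.65 [ 597.2 -150.7  223.1] [ 0.1  0.1 -0.7]
[[ 0.001 -0.976  0.216]
 [ 0.     0.216  0.976]
 [-1.    -0.001  0.   ]]
yoke [(0.62, [258.0, 183.0], [629.0, -150.0, 0.0])]
yoke_ears [(0.97, [257.0, 194.0], [629.0, -152.0, 62.0]), (0.55, [249.0, 266.0], [736.0, -186.0, 62.0])]
yoke_bore [(0.88, [248.0, 244.0], [728.0, -188.0, 6.0]), (0.83, [255.0, 182.0], [624.0, -153.0, 6.0])]
shaft_tip [(0.86, [356.0, 76.0], [509.0, -13.0, 97.0])]
shaft_seat [(0.63, [344.0, 81.0], [509.0, -13.0, 55.0])]
bolt [(0.81, [371.0, 83.0], [519.0, 25.0, 46.0])]
spline_top [(0.73, [349.0, 78.0], [508.0, -15.0, 81.0])]
gearbox [(0.95, [333.0, 84.0], [507.0, -10.0, 0.0])]
```

View pics/w1.png

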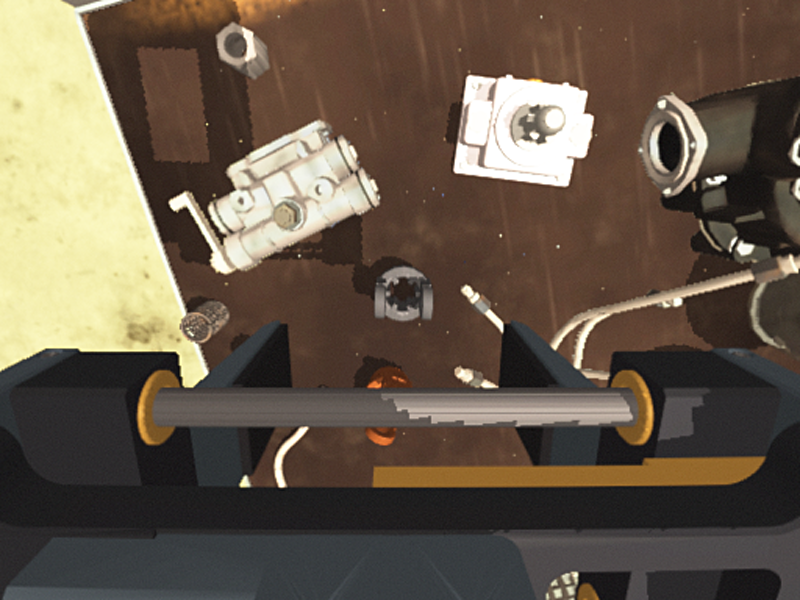

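Run:
```python
from h import *
s,im=grab('wrist')
a=cv2.resize(im[165:215,228:290,::-1],(400,322),interpolation=cv2.INTER_CUBIC)
b=cv2.resize(im[40:126,285:385,::-1],(400,344),interpolation=cv2.INTER_CUBIC)
o=np.zeros((344,800,3),np.uint8);o[:322,:400]=a;o[:,400:]=b
cv2.imwrite('pics/w2.png',o)
```

```text
(no output)
```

View pics/w2.png

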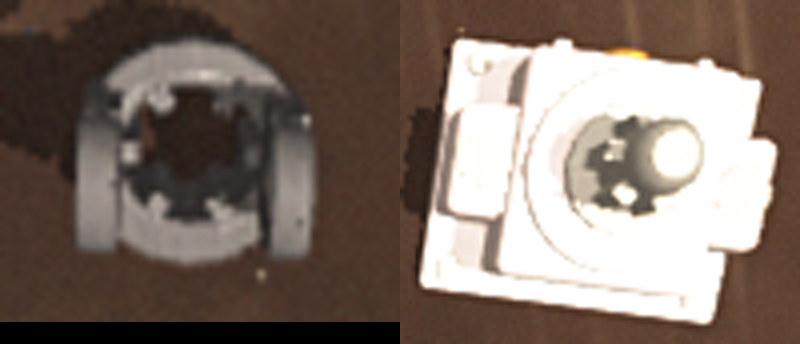

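Request:
drive_tool:
  plan:
    - [0,0,0,15,-1,-20,91]
    - [0,0,0,30,-1,-60,91]
    - [0,0,0,30,-1,-100,91]
    - [0,0,0,30,-1,-140,91]
    - [0,0,0,30,-1,-165,91]
    - [0,0,0,30,-1,-178,91]
    - [0,0,0,30,-1,-179,91]

```text
time_s: 6.02
ee_pos: [625.0, -150.9, 45.5]
ee_rot: [-80.6, 89.9, -3.0]
force: [-0.6, -0.1, -0.3]
gripper_width: 91.1
```

Request:
drive_tool:
  plan:
    - [0,0,0,0,0,0,60]
    - [0,0,0,0,0,0,40]
    - [0,0,0,0,0,0,40]
    - [0,0,0,0,0,0,40]
    - [0,0,0,0,0,0,40]
    - [0,0,0,0,0,0,40]
  grip_force: 55

```text
time_s: 6.78
ee_pos: [626.5, -151.2, 47.7]
ee_rot: [-88.4, 89.7, -10.8]
force: [-0.2, 1.6, 8.3]
gripper_width: 40.5
```

Run:
```python
from h import *
s,im=grab('wrist'); print(s['ee_pos'].round(1),s['force'].round(1),s['torque'].round(2),s['gripper_width'],Ro.from_euler('xyz',s['ee_rot'],degrees=True).as_matrix().round(3).tolist())
_,b=grab('side'); _,c=grab('scene')
o=np.zeros((600,800,3),np.uint8);o[:300,:400]=cv2.resize(im,(400,300));o[:300,400:]=cv2.resize(b[150:240,240:360],(400,300));o[300:,:400]=cv2.resize(c[165:240,160:260],(400,300))
cv2.imwrite('pics/w3.png',o[:,:,::-1])
```

```text
[ 626.5 -151.2   47.7] [-0.2  1.6  8.3] [ 0.17  0.02 -0.02] 40.47612876467426 [[0.005, -0.977, 0.214], [-0.001, 0.214, 0.977], [-1.0, -0.005, 0.0]]
```

View pics/w3.png

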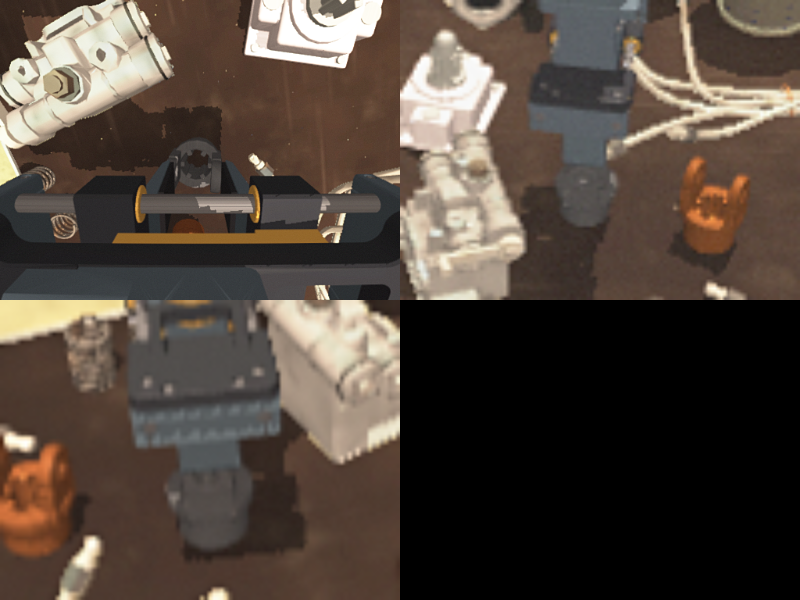

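Request:
drive_tool:
  plan:
    - [0,0,0,0,0,0,35]
    - [0,0,0,0,0,0,35]
    - [0,0,0,0,0,10,35]
    - [0,0,0,0,0,20,35]
    - [0,0,0,0,0,20,35]

```text
time_s: 7.55
ee_pos: [627.2, -151.5, 68.9]
ee_rot: [-91.0, 89.6, -13.4]
force: [-0.7, 0.6, 0.0]
gripper_width: 35.0
```

Run:
```python
from h import *
s,im=grab('wrist'); print(s['ee_pos'].round(1),s['force'].round(1),s['torque'].round(2),s['gripper_width'])
_,b=grab('side'); _,c=grab('scene')
o=np.zeros((600,800,3),np.uint8);o[:300,:400]=cv2.resize(im[160:310,150:350],(400,300),interpolation=2);o[:300,400:]=cv2.resize(b[165:225,255:335],(400,300),interpolation=2);o[300:,:400]=cv2.resize(c[180:240,170:250],(400,300),interpolation=2)
cv2.imwrite('pics/w4.png',o[:,:,::-1])
```

```text
[ 627.2 -151.5   68.9] [-0.7  0.6  0. ] [ 0.09 -0.14 -0.04] 34.955309528379956
```

View pics/w4.png

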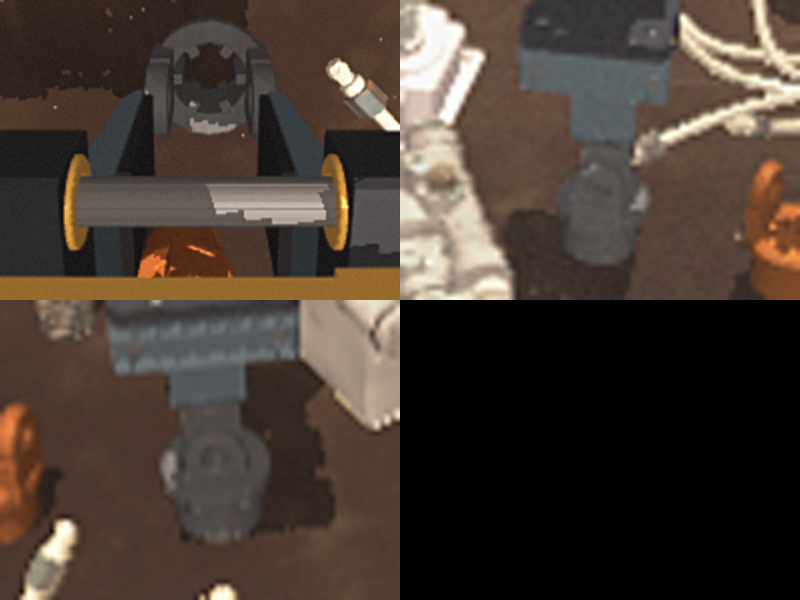

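Run:
```python
from h import *
s,im=grab('wrist'); R=Ro.from_euler('xyz',s['ee_rot'],degrees=True).as_matrix(); p=s['ee_pos']
print('TCP px',proj('wrist',p,s), 'pads',proj('wrist',[p+R[:,2]*17.5,p-R[:,2]*17.5],s))
for l,z in dict(yoke=0,yoke_ears=62,yoke_bore=6).items():
  for c in ('wrist','scene','side'):
    if l=='yoke': grab(c)
    print(l,c,[(round(d['p'],2),np.round(np.array(d['location'])*[512,384]).tolist(),np.round(atz(c,d['location'],z,s)).tolist()) for d in place_of(c,l)])
for x in(595,605,615,625): print(x,proj('wrist',[(x,-152,62),(x,-152,0)],s).round())
```

```text
TCP px [[253.01076466 213.47015419]] pads [[275.43120451 213.47240172]
 [230.58988395 213.46119421]]
yoke wrist [(0.89, [242.0, 286.0], [733.0, -187.0, 0.0]), (0.55, [254.0, 193.0], [629.0, -151.0, 0.0])]
yoke scene [(0.82, [215.0, 224.0], [626.0, -140.0, 0.0]), (0.61, [171.0, 224.0], [729.0, -178.0, 0.0])]
yoke side [(0.86, [296.0, 213.0], [629.0, -152.0, -0.0]), (0.68, [331.0, 221.0], [728.0, -189.0, 0.0])]
yoke_ears wrist [(0.71, [255.0, 215.0], [630.0, -150.0, 62.0])]
yoke_ears scene [(0.76, [210.0, 205.0], [631.0, -148.0, 62.0]), (0.56, [166.0, 206.0], [731.0, -182.0, 62.0])]
yoke_ears side [(0.78, [335.0, 204.0], [733.0, -185.0, 62.0]), (0.74, [297.0, 193.0], [630.0, -134.0, 62.0])]
yoke_bore wrist [(0.77, [253.0, 192.0], [627.0, -151.0, 6.0]), (0.77, [243.0, 287.0], [731.0, -186.0, 6.0])]
yoke_bore scene [(0.92, [169.0, 220.0], [731.0, -187.0, 6.0]), (0.76, [213.0, 219.0], [626.0, -153.0, 6.0])]
yoke_bore side [(0.58, [330.0, 220.0], [725.0, -189.0, 6.0]), (0.55, [295.0, 211.0], [626.0, -147.0, 6.0])]
595 [[243. 174.]
 [245. 161.]]
605 [[246. 186.]
 [248. 170.]]
615 [[249. 198.]
 [250. 180.]]
625 [[252. 210.]
 [252. 189.]]
```

Run:
```python
from h import *
s=state(); p=s['ee_pos']
for c in('side','scene'):
  q=proj(c,[p,p+[0,0,20],p+[0,0,60],(628,-151,77),(628,-151,0)]).round(1); print(c,q.tolist())
_,b=grab('side'); _,c=grab('scene')
o=np.hstack([cv2.resize(b[150:225,265:325],(400,500),interpolation=2),cv2.resize(c[165:240,185:245],(400,500),interpolation=2)])
cv2.imwrite('pics/w5.png',o[:,:,::-1])
```

```text
side [[296.0, 195.8], [296.3, 190.4], [297.0, 179.4], [296.7, 193.3], [295.6, 213.0]]
scene [[211.4, 202.0], [210.8, 196.1], [209.5, 183.6], [210.5, 199.5], [212.6, 221.0]]
```

View pics/w5.png

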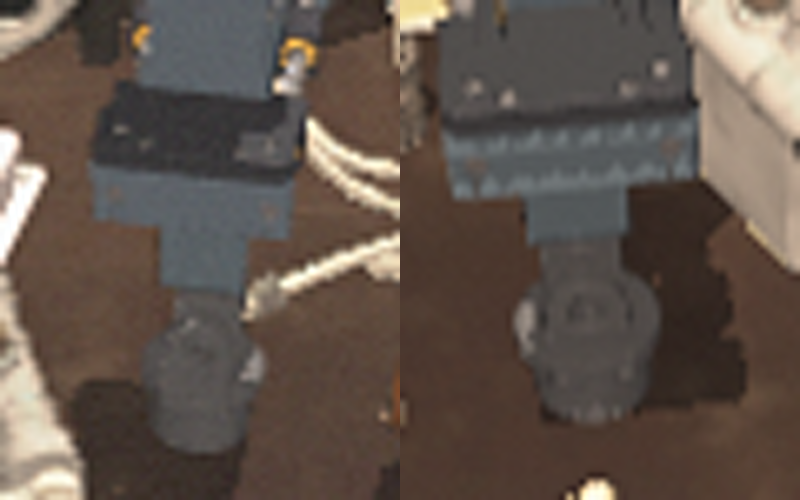

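Request:
drive_tool:
  plan:
    - [0,0,0,0,0,10,91]
    - [0,0,0,0,0,10,91]
    - [0,0,0,0,0,10,91]
    - [0,0,0,0,0,5,91]
    - [0,0,0,0,0,0,91]
    - [0,0,0,0,0,-20,91]
    - [0,0,0,0,0,-35,91]
    - [0,0,0,0,0,-47,91]
    - [0,0,0,0,0,-51,91]
    - [0,0,0,0,0,-51,91]

```text
time_s: 9.7
ee_pos: [626.5, -151.1, 16.6]
ee_rot: [-87.2, 89.7, -9.5]
force: [-0.4, -0.0, -0.3]
gripper_width: 90.9
```

Request:
drive_tool:
  plan:
    - [0,0,0,0,0,0,60]
    - [0,0,0,0,0,0,40]
    - [0,0,0,0,0,0,40]
    - [0,0,0,0,0,0,40]
    - [0,0,0,0,0,0,40]
    - [0,0,0,0,0,0,40]
  grip_force: 55

```text
time_s: 10.45
ee_pos: [626.6, -150.9, 16.7]
ee_rot: [-83.4, 89.7, -5.8]
force: [-1.1, 1.5, 0.9]
gripper_width: 49.8
```

Request:
drive_tool:
  plan:
    - [0,0,0,0,0,10,40]
    - [0,0,0,0,0,40,40]
    - [0,0,0,0,0,80,40]
    - [0,0,0,-5,15,120,40]
    - [0,0,0,-12,45,150,40]
    - [0,0,0,-20,75,160,40]
    - [0,0,0,-26,100,163,40]
    - [0,0,0,-27,112,163,40]
    - [0,0,0,-27,112,163,40]

```text
time_s: 11.58
ee_pos: [599.5, -38.7, 179.5]
ee_rot: [-90.2, 89.7, -12.5]
force: [-0.3, 0.2, -2.3]
gripper_width: 49.4
```

Run:
```python
from h import *
s,im=grab('wrist'); print(s['time_s'],s['ee_pos'].round(1),s['force'].round(1),s['torque'].round(2),s['gripper_width'].round(1),s['qpos'].round(1)); R=Ro.from_euler('xyz',s['ee_rot'],degrees=True).as_matrix();print(R.round(3).tolist())
for l,z in dict(yoke_ears=62,shaft_tip=97,shaft_seat=55,bolt=46,spline_top=81,gearbox=0).items():
  for k in ('wrist',):
    print(l,[(round(d['p'],2),np.round(np.array(d['location'])*[512,384]).tolist(),np.round(atz('wrist',d['location'],z,s),1).tolist()) for d in place_of('wrist',l)])
np.save('w6.npy',im); import pickle; pickle.dump(s,open('w6.pkl','wb'))
cv2.imwrite('pics/w6.png',cv2.resize(im[60:300,150:450,::-1],(750,600),interpolation=cv2.INTER_CUBIC))
```

```text
Traceback (most recent call last):
AttributeError: 'float' object has no attribute 'round'
```

Run:
```python
from h import *
s,im=grab('wrist'); print(s['time_s'],s['ee_pos'].round(1),s['force'].round(1),s['torque'].round(2),s['qpos'].round(1)); R=Ro.from_euler('xyz',s['ee_rot'],degrees=True).as_matrix();print(R.round(3).tolist())
for l,z in dict(yoke_ears=62,shaft_tip=97,shaft_seat=55,bolt=46,spline_top=81,gearbox=0).items():
    print(l,[(round(d['p'],2),np.round(np.array(d['location'])*[512,384]).tolist(),np.round(atz('wrist',d['location'],z,s),1).tolist()) for d in place_of('wrist',l)])
np.save('w6.npy',im); import pickle; pickle.dump(s,open('w6.pkl','wb'))
cv2.imwrite('pics/w6.png',cv2.resize(im[60:300,150:450,::-1],(750,600),interpolation=cv2.INTER_CUBIC))
```

```text
11.625 [599.6 -39.4 179.3] [-0.3 -0.3 -2.5] [ 0.1  -0.14 -0.02] [ -4.8  20.7  86.9  -0.1  72.2 -82.5]
[[0.005, -0.977, 0.214], [-0.001, 0.214, 0.977], [-1.0, -0.005, -0.0]]
yoke_ears [(0.77, [250.0, 238.0], [674.2, -59.7, 62.0])]
shaft_tip [(0.57, [261.0, 91.0], [506.4, -11.1, 97.0])]
shaft_seat [(0.62, [258.0, 95.0], [507.8, -13.2, 55.0])]
bolt [(0.67, [292.0, 101.0], [521.8, 24.1, 46.0])]
spline_top [(0.89, [256.0, 94.0], [507.0, -16.2, 81.0])]
gearbox [(0.66, [259.0, 98.0], [508.0, -11.1, 0.0])]
```

View pics/w6.png

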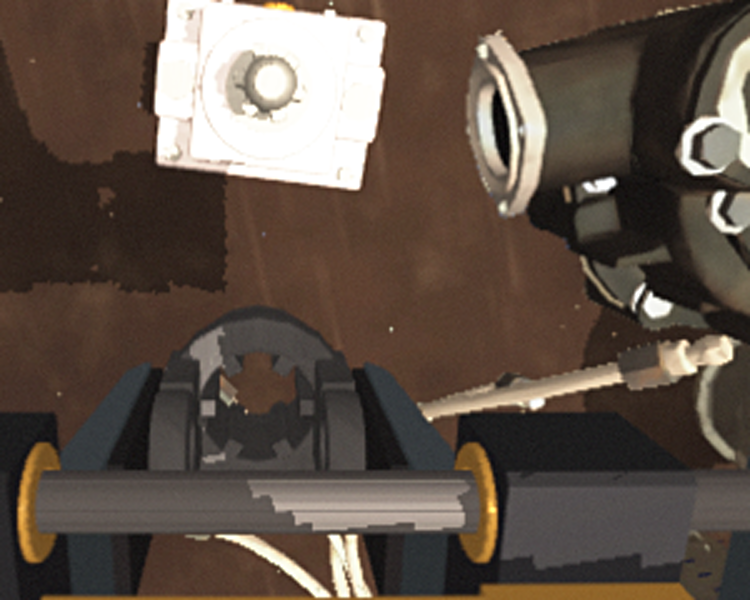

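Run:
```python
from h import *
import pickle; s=pickle.load(open('w6.pkl','rb')); im=np.load('w6.npy')
g=lambda c,z: atz('wrist',np.array([150,60])+np.array(c)/2.5,z,s,False)
def ang(a,b): d=b-a; return np.degrees(np.arctan2(-d[0],d[1])).round(1),np.linalg.norm(d).round(1)
print('bolts',ang(g((177,78),46),g((363,101),46)),(g((177,78),46)+g((363,101),46))/2)
for z in(5,15):
  A,B,C,D=[g(c,z) for c in((155,165),(360,190),(385,18),(170,0))]
  print(z,ang(A,B),ang(D,C),ang(A,D),ang(B,C),((A+B+C+D)/4).round(1))
p=s['ee_pos'];R=Ro.from_euler('xyz',s['ee_rot'],degrees=True).as_matrix(); u=p[2]-16.7
for n,uv,z in(('ears',(250,238),62),('boretop',(253.2,216),36)):
  q=atz('wrist',uv,u+z,s,False); print(n,q.round(1),(R.T@(q-p)).round(1))
print('jaw',np.degrees(np.arctan2(-R[0,2],R[1,2])))
cv2.imwrite('pics/w7.png',np.vstack([cv2.resize(im[50:140,205:310,::-1],(700,600),interpolation=cv2.INTER_CUBIC)]))
```

```text
bolts (np.float64(-19.0), np.float64(87.1)) [507.80760773 -13.05968002  46.        ]
5 (np.float64(-19.1), np.float64(111.2)) (np.float64(-16.7), np.float64(109.5)) (np.float64(70.2), np.float64(82.3)) (np.float64(71.5), np.float64(86.9)) [508.2 -13.8   5. ]
15 (np.float64(-19.1), np.float64(108.3)) (np.float64(-16.7), np.float64(106.6)) (np.float64(70.2), np.float64(80.1)) (np.float64(71.5), np.float64(84.6)) [508.7 -14.1  15. ]
ears [598.4 -41.1 224.6] [-45.3   0.6  -1.9]
boretop [594.4 -38.1 198.6] [-19.3   5.2   0.1]
jaw -12.342481750823593
```

View pics/w7.png

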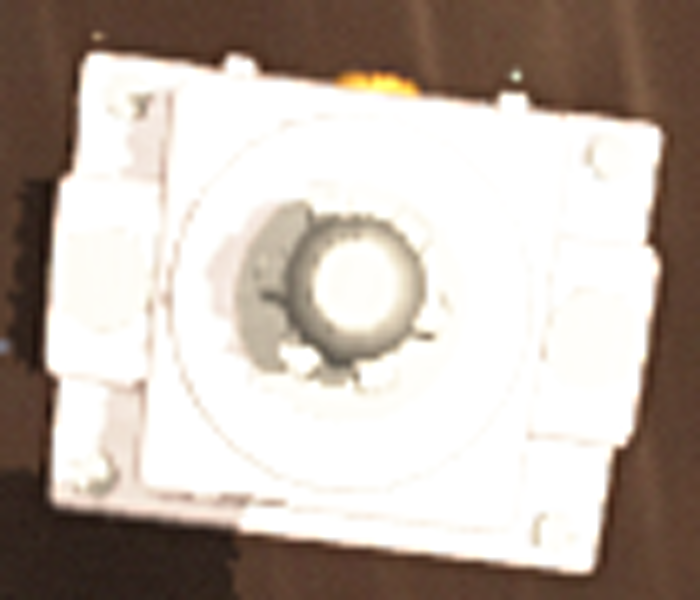

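Request:
drive_tool:
  plan:
    - [0,0,-8,-20,6,-3,40]
    - [0,0,-17,-45,13,-8,40]
    - [0,0,-26,-70,20,-14,40]
    - [0,0,-33,-86,25,-18,40]
    - [0,0,-33,-90.5,26,-20,40]
    - [0,0,-33,-90.5,26,-20,40]
    - [0,0,-33,-90.5,26,-20,40]

```text
time_s: 12.85
ee_pos: [510.1, -13.7, 159.7]
ee_rot: [-79.2, 89.7, -34.6]
force: [0.0, -1.2, -2.3]
gripper_width: 49.3
```

Run:
```python
from h import *
s,im=grab('wrist'); print(s['time_s'],s['ee_pos'].round(1),s['force'].round(1),s['torque'].round(2),s['qpos'].round(1)); R=Ro.from_euler('xyz',s['ee_rot'],degrees=True).as_matrix();print(R.round(3).tolist())
_,b=grab('side'); _,c=grab('scene')
print(proj('side',[(508,-13.3,97),s['ee_pos']-[0,0,16.7]]),proj('scene',[(508,-13.3,97),s['ee_pos']-[0,0,16.7]]))
o=np.hstack([cv2.resize(b[120:195,225:285],(400,500),interpolation=2),cv2.resize(c[175:250,245:305],(400,500),interpolation=2)])
cv2.imwrite('pics/w8.png',o[:,:,::-1])
```

```text
12.85 [510.1 -13.7 159.7] [ 0.  -1.2 -2.3] [ 0.03 -0.16  0.  ] [ -2.7  13.4 100.4  -0.2  65.9 -47.2]
[[0.005, -0.703, 0.712], [-0.003, 0.712, 0.703], [-1.0, -0.006, 0.001]]
[[253.9141899  160.06621704]
 [254.27332338 147.67444599]] [[280.61625805 220.72613377]
 [280.99007164 206.17890337]]
```

View pics/w8.png

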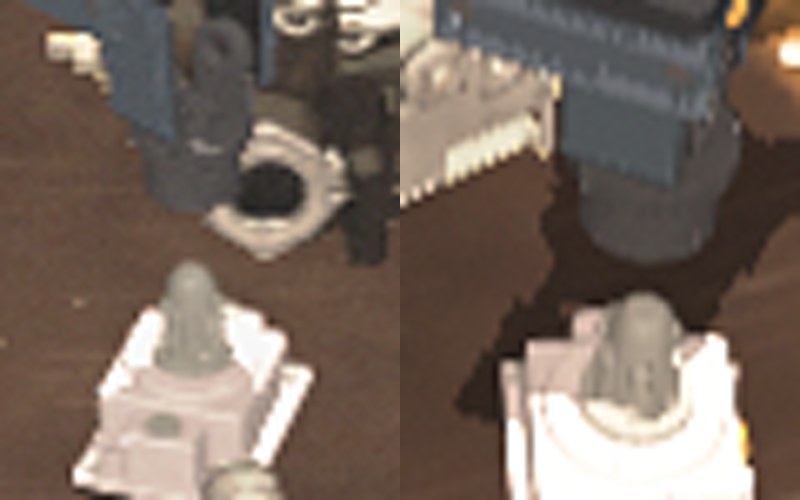

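Request:
drive_tool:
  plan:
    - [0,0,0,-1.5,0.3,-10,40]
    - [0,0,0,-1.5,0.3,-25,40]
    - [0,0,0,-1.5,0.3,-38,40]
    - [0,0,0,-1.5,0.3,-47,40]
    - [0,0,0,-1.5,0.3,-50,40]
    - [0,0,0,-1.5,0.3,-54,40]
    - [0,0,0,-1.5,0.3,-57,40]
    - [0,0,0,-1.5,0.3,-59,40]

```text
time_s: 14.0
ee_pos: [508.3, -13.3, 100.6]
ee_rot: [-81.6, 89.7, -37.0]
force: [0.3, -0.1, -3.0]
gripper_width: 49.8
```

Request:
drive_tool:
  plan:
    - [0,0,0,0,0,-3,40]
    - [0,0,0,0,0,-6,40]
    - [0,0,0,0,0,-8,40]
    - [0,0,0,0,0,-9.5,40]
    - [0,0,0,0,0,-9.5,40]

```text
time_s: 14.62
ee_pos: [508.3, -13.4, 91.4]
ee_rot: [-82.1, 89.7, -37.5]
force: [-1.2, -0.2, 2.0]
gripper_width: 49.5
```

Request:
drive_tool:
  plan:
    - [0,0,0,0,0,-1,40]
    - [0,0,3,0,0,-1.5,40]
    - [0,0,6,0,0,-1.5,40]
    - [0,0,3,0,0,-1.5,40]
    - [0,0,0,0,0,-1.5,40]

```text
time_s: 15.25
ee_pos: [508.8, -13.9, 91.3]
ee_rot: [-81.3, 89.6, -36.8]
force: [-2.3, -2.0, 7.9]
gripper_width: 50.1
```

Request:
drive_tool:
  plan:
    - [0,0,-2,0,0,-1,40]
    - [0,0,-4,0,0,-1.5,40]
    - [0,0,-6,0,0,-1.5,40]
    - [0,0,-8,0,0,-1.5,40]
    - [0,0,-10,0,0,-1.5,40]
    - [0,0,-12,0,0,-1.5,40]

```text
time_s: 16.0
ee_pos: [508.4, -14.0, 89.3]
ee_rot: [-88.1, 89.6, -55.6]
force: [-1.0, -0.4, -2.8]
gripper_width: 49.8
```

Request:
drive_tool:
  plan:
    - [0,0,0,0,0,-1,40]
    - [0,0,0,0,0,-2,40]
    - [0,0,1,0,0,-3,40]
    - [0,0,0,0,0,-4,40]
    - [0,0,0,0,0,-4,40]

```text
time_s: 16.62
ee_pos: [508.2, -14.0, 85.1]
ee_rot: [-92.0, 89.6, -59.5]
force: [-0.8, -1.1, -2.5]
gripper_width: 49.5
```

Request:
drive_tool:
  plan:
    - [0,0,0,0,0,-3,40]
    - [0,0,0,0,0,-6,40]
    - [0,0,0,0,0,-9,40]
    - [0,0,0,0,0,-11.5,40]
    - [0,0,0,0,0,-13,40]
    - [0,0,0,0,0,-14,40]
    - [0,0,0,0,0,-14.5,40]

```text
time_s: 17.5
ee_pos: [508.1, -14.0, 71.6]
ee_rot: [-91.9, 89.6, -59.5]
force: [-4.4, -1.0, 9.1]
gripper_width: 49.4
```

Request:
drive_tool:
  plan:
    - [0,0,0,0,0,-2,40]
    - [0,0,0,0,0,-3,40]
    - [0,0,0,0,0,-3,40]

```text
time_s: 17.88
ee_pos: [508.2, -14.1, 71.5]
ee_rot: [-85.9, 89.5, -53.4]
force: [-6.7, -0.6, 18.7]
gripper_width: 49.3
```

Request:
drive_tool:
  plan:
    - [0,0,2,0,0,0,40]
    - [0,0,6,0,0,0,40]
    - [0,0,11,0,0,0,40]
    - [0,0,16,0,0,0,40]
    - [0,0,21,0,0,0,40]
    - [0,0,26,0,0,0,40]
    - [0,0,31,0,0,0,40]
    - [0,0,36,0,0,0,40]
    - [0,0,38.7,0,0,0,40]
    - [0,0,38.7,0,0,0,40]

```text
time_s: 19.12
ee_pos: [507.8, -13.9, 71.6]
ee_rot: [-83.4, 89.6, -12.3]
force: [-3.9, 1.0, 3.1]
gripper_width: 49.8
```

Run:
```python
from h import *
s=state(); print(s['time_s'],s['ee_pos'].round(1),s['force'].round(1),s['torque'].round(2),s['qpos'].round(1)); R=Ro.from_euler('xyz',s['ee_rot'],degrees=True).as_matrix();print(R.round(3).tolist())
print('jaw',np.degrees(np.arctan2(-R[0,2],R[1,2])))
```

```text
19.125 [507.8 -13.9  71.6] [-3.9  1.   3.1] [ 0.08  0.71 -0.16] [-2.800e+00  1.810e+01  1.081e+02 -1.000e-01  5.340e+01 -7.390e+01]
[[0.007, -0.946, 0.324], [-0.001, 0.324, 0.946], [-1.0, -0.007, 0.001]]
jaw -18.907872944046396
```

Request:
drive_tool:
  plan:
    - [0,0,0,0,0,0,91]
    - [0,0,0,0,0,0,91]
    - [0,0,0,0,0,0,91]
    - [0,0,0,0,0,0,91]
    - [0,0,0,0,0,10,91]
    - [0,0,0,0,0,40,91]
    - [0,0,0,0,0,80,91]
    - [0,0,0,30,-10,120,91]
    - [0,0,0,60,-20,140,91]
    - [0,0,0,60,-20,140,91]

```text
time_s: 20.38
ee_pos: [570.4, -34.5, 213.8]
ee_rot: [-80.4, 89.3, -9.3]
force: [0.6, 0.2, 0.4]
gripper_width: 90.9
```

Run:
```python
from h import *
import pickle
s,im=grab('wrist'); print(s['time_s'],s['ee_pos'].round(1),s['force'].round(1)); R=Ro.from_euler('xyz',s['ee_rot'],degrees=True).as_matrix()
print('jaw',np.degrees(np.arctan2(-R[0,2],R[1,2])))
np.save('w9.npy',im); pickle.dump(s,open('w9.pkl','wb'))
for l,z in dict(bolt=46,yoke_ears=117,yoke=55,gearbox=0).items():
    print(l,[(round(d['p'],2),np.round(np.array(d['location'])*[512,384]).tolist(),np.round(atz('wrist',d['location'],z,s),1).tolist()) for d in place_of('wrist',l)])
c=proj('wrist',[(508,-13.5,60)],s)[0].astype(int); print(c); x0=max(c[0]-65,0);y0=max(c[1]-50,0); print(x0,y0)
cv2.imwrite('pics/w9.png',cv2.resize(im[y0:y0+98,x0:x0+130,::-1],(780,588),interpolation=cv2.INTER_CUBIC))
```

```text
20.375 [570.4 -34.5 213.8] [0.6 0.2 0.4]
jaw -18.946595534851742
bolt [(0.86, [283.0, 119.0], [519.5, 25.7, 46.0])]
yoke_ears [(0.78, [254.0, 123.0], [509.8, -12.3, 117.0]), (0.74, [192.0, 302.0], [695.3, -159.3, 117.0])]
yoke [(0.88, [254.0, 123.0], [511.9, -12.7, 55.0]), (0.62, [202.0, 280.0], [704.5, -162.1, 55.0]), (0.53, [283.0, 121.0], [522.2, 23.7, 55.0])]
gearbox [(0.35, [256.0, 120.0], [510.8, -9.1, 0.0])]
[252 120]
187 70
```

View pics/w9.png

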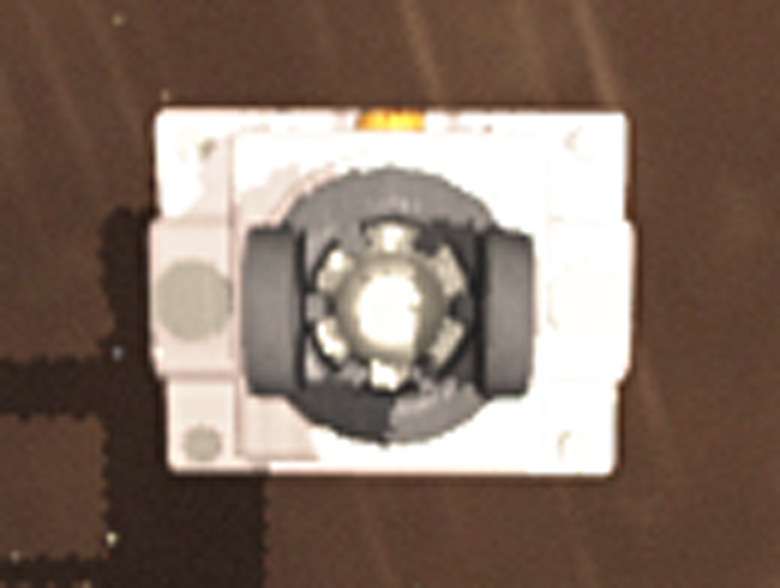

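```bash
python3 -c "
from h import *
print(env.job_done(), state()['time_s'])"
```

```text
the job is handed in; nothing more can be done
the job is handed in; nothing more can be done
```

The steel yoke is on the splined shaft, seated on the collar, with its ears in line with the two big bolts. I handed the job in at about 20.4 s; the hand-in reported no verdict.

- **First grasp missed:** the fingers closed above the ears. The fingertips turned out to sit roughly 30 mm higher than the reported tool point. The fingers pressed the ear tops with about 8 N, and the yoke stayed in place. I opened, went about 30 mm lower and gripped the ears at 49.8 mm, against a true 50 mm.
- **Meshing:** I pressed the yoke on the spline ends with about 11 N and rocked it until it dropped in. It then slid down freely and stopped within 0.2 mm of the expected seat height. Pressing with about 22 N moved it no further.
- **Turning:** I turned yoke and shaft together by +38.7° to the bolt line. I measured that line at -19.0° from the bolts, while the base plate edges averaged about -18°. The gripper read -18.9° at the end.
- **Last check:** the final close-up, after letting go, shows the splines between the teeth and the ears in line with both bolts to within about 1°. The wrist force was near zero and the gripper clear of everything.

I did not check the small parts again at the end. The arm only passed well above them and never showed a contact force there.

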